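Line up the wheel-centring cones by size

ROBOT

A 6-joint arm with a two-finger parallel gripper is mounted at the origin on the work surface. World frame = base frame: x ahead of the robot, y to its left, z up, the work surface at z = 0. Lengths are in m, angles in rad, forces in N, time in s.
With the tool pointing down it reaches from about 0.35 to 0.775 m from the base axis. Payload 5.5 kg.
Tool frame: the origin (TCP) lies between the finger pads; the fingertips stand 11 mm ahead of it and the grasp point (between the pads) lies 8 mm behind it (tips_ahead is the distance from the TCP to the fingertips, in m); z points along the fingers, y is the line along which they close (so a half turn about z gives the same grasp; the last joint's range is limited). The gripper opens to 85 mm and grips with 20 to 120 N. Pads are 22 mm wide; open, the fingers measure 114 mm over their backs; the gripper's body (76 mm by 85 mm) begins 54 mm behind the grasp point. The pads swing forward as they close: fully open they stand 13 mm farther back than shut.
Start: joints at [1.031, 0.313, 0.046, 1.304, 0, 1.431], TCP at [0.224, 0.53, 0.242] pointing down, gripper open.
Joint ranges: [-2.76, 2.76], [-0.86, 1.69], [-1.03, 1.26], [-2.2, 2.34], [-1.47, 1.5], [-3.14, 3.14]. Speed limits (rad/s): [2.57, 2.57, 3.14, 3.14, 3.14, 3.14].

INTERFACE

Orientations are given as a unit quaternion [w, x, y, z].
In Python, from workcell import * gives the robot as it stands. The module is installed in compiled form; this text tells all that it offers.
- The arm moves only by the tool jog_arm, never from a script. Its argument "moves" is a list of rows, each an object with "fingers": the closure, from 0 (fully open) to 1 (shut); "slide": the shift along the tool's x, y, z in mm, a list of three; "angular": the turn, a rotation vector about the tool's x, y, z in degrees, a list of three. A call has 1 to 10 rows; each row is the pose to reach, as a shift and turn from the pose commanded when the call began, along the tool's axes at that moment; what a row does not reach only later rows make up. A row lasts 1/12 s, in which the tool goes at most 41.7 mm and 7.16 degrees, less where a joint would pass 70% of its speed; a pose out of reach is approached as far as the arm can. A call with a gripper value outside its range is refused whole. The fingers move at their own pace and stop on an object; "squeeze" is the grip in N (left out, the last holds). Time passes only in rows, so rows that repeat a pose let the fingers close. It gives the time, the measured TCP pose, the force, the opening and the grip force at its end, in the units of the state.
- get_state(): the state, without advancing time (a new reading comes with each control period).
- read_camera(name): name is "scene" or "top" or "wrist"; returns a dict with "color" (480x640x3 uint8, red, green, blue), "fovy" (degrees; the focal length in pixels is half the picture's height over the tangent of half this angle, whatever the lens; pixels are square), "cx", "cy" (the principal point, pixels), "world_from_camera" (4x4, takes a point from camera to world coordinates); the wrist camera has in their place "tool_from_camera" (4x4, takes a point from camera to tool coordinates, whose origin is the TCP and whose axes are the flange's). Camera axes: x right, y down, z forward; pixel columns grow to the right and rows downward; lengths in m; the calibration is good to about 2 mm. The wrist camera is an equidistant fisheye: a pixel r from the principal point sees the ray r / f radians off the axis. A picture is of the moment at which its call begins: read the wrist's pose just before it. There is no depth.
- hand_in(): hands the job in; it is judged then, once.
Trained networks look in a picture, given as the dict that the camera call returned (one of the last four; its "shot" number tells which), for a name from the list of things; names that differ only in an ending like _2 or _b are one class to them, and where a whole thing is asked for, a point or a joint stands for the part that bears it (a point fixed in the world has none). Each returns a list of dicts, best first, with "p" (0 to 1); they miss things now and then, are a little off and sometimes report something else, mostly with a low value. They report only what shows in the picture. A call takes as long as a camera call. They do not tell look-alikes from the thing itself.
- look_for(target, picture): "point" ([column, row] in pixels, amid what is visible of it).
- tip_of(target, picture): "point" ([column, row] in pixels: a listed point, or the origin of a listed thing).
The state is a dict: "clock": time; "joint_pos": joint angles; "qvel": joint speeds; "tau": joint torques, N m; "tcp_pos": TCP position; "orientation": TCP orientation; "wrist_force": force on the tool from outside, world axes, zero at the start; "ft_torque": the same for the moment, N m; "finger_gap": finger opening in m; "grip_force": force on a finger pad.
Only numpy, scipy, OpenCV 4.12 (cv2) and the standard library are available. Lean on these libraries where they do the work, as an engineer would, in place of code of your own. Each camera call takes 0.05 s, during which the arm holds its last target. There are 200 camera calls.

TASK

Put the four loose steel centring cones away on the blue rack in order of size: the smallest on the red pad, the biggest on the yellow pad, and the other two on the black pads between so that size rises steadily from red to yellow. Stand each upright in the middle of its pad, knock none over, and leave the green tin and the orange ring where they are.

Things in the scene. Friction and masses are not known exactly. Their poses are not given: they have to be found in the camera images.
- cone_a_mid (a point): smallest of the four centring cones: turned steel, upright, foot 42 mm across, 54 mm tall, tapering to a plain upright collar 34 mm across that forms its top 36 mm, with a dark bore mark on top (the grip: straight sides, any direction). This point is on its axis half-way up (27 mm above its underside), z up. About 0.2 kg, give or take a fifth.
- cone_b_mid (a point): second smallest of the four centring cones: turned steel, upright, foot 56 mm across, 60 mm tall, tapering to a plain upright collar 34 mm across that forms its top 36 mm, with a dark bore mark on top (the grip: straight sides, any direction). This point is on its axis half-way up (30 mm above its underside), z up. About 0.3 kg, give or take a fifth.
- cone_c_mid (a point): second biggest of the four centring cones: turned steel, upright, foot 70 mm across, 66 mm tall, tapering to a plain upright collar 34 mm across that forms its top 36 mm, with a dark bore mark on top (the grip: straight sides, any direction). This point is on its axis half-way up (33 mm above its underside), z up. About 0.45 kg, give or take a fifth.
- cone_d_mid (a point): biggest of the four centring cones: turned steel, upright, foot 84 mm across, 72 mm tall, tapering to a plain upright collar 34 mm across that forms its top 36 mm, with a dark bore mark on top (the grip: straight sides, any direction). This point is on its axis half-way up (36 mm above its underside), z up. About 0.6 kg, give or take a fifth.
- pad_red: red flat round rubber pad, 90 mm across and 3 mm thick, fixed on the blue bar rack; origin at the centre of its underside, 12 mm above the table (its top face, on which a cone stands, is 15 mm above the table). It is at one end of the row (either end), for the smallest cone.
- pad_yellow: yellow flat round rubber pad, 90 mm across and 3 mm thick, fixed on the blue bar rack; origin at the centre of its underside, 12 mm above the table (its top face, on which a cone stands, is 15 mm above the table). It is at the other end of the row, for the biggest cone.
- pad_mid1: black flat round rubber pad, 90 mm across and 3 mm thick, fixed on the blue bar rack; origin at the centre of its underside, 12 mm above the table (its top face, on which a cone stands, is 15 mm above the table). One of two alike in the middle of the row; either of them may be the one next to the red pad. Pads are 102 mm apart centre to centre, in a straight row, roughly across in front of the robot.
- pad_mid2: black flat round rubber pad, 90 mm across and 3 mm thick, fixed on the blue bar rack; origin at the centre of its underside, 12 mm above the table (its top face, on which a cone stands, is 15 mm above the table). One of two alike in the middle of the row; either of them may be the one next to the red pad. Pads are 102 mm apart centre to centre, in a straight row, roughly across in front of the robot.
- tin_mid (a point): bystander: green tin with white lid, 64 mm across, 55 mm tall, loose among the cones; point at its centre, half-way up. Leave it where it stands.
- ring_mid (a point): bystander: orange plastic hub ring lying flat, 72 mm outside, 56 mm hole, 14 mm high, loose among the cones; point at its centre, half-way up. Leave it where it lies.
There are look-alikes about, which are no part of the job. What is shaped like the part that bears cone_b_mid but pink or turquoise is not meant.

How it is judged:
At the end, for the whole second after the job is handed in: Every cone stands upright (within 0.1 rad), at rest on its own pad with its axis within 12 mm of the pad's centre: smallest on red, second smallest on the black pad next to red, second biggest on the black pad next to yellow, biggest on yellow (horizontal distance between cone_a_mid and pad_red below 0.012 m and horizontal distance between cone_d_mid and pad_yellow below 0.012 m and ((horizontal distance between pad_mid1 and pad_red below 0.15 m and horizontal distance between cone_b_mid and pad_mid1 below 0.012 m and horizontal distance between cone_c_mid and pad_mid2 below 0.012 m) or (horizontal distance between pad_mid2 and pad_red below 0.15 m and horizontal distance between cone_b_mid and pad_mid2 below 0.012 m and horizontal distance between cone_c_mid and pad_mid1 below 0.012 m)) and height (world z) of cone_a_mid below 0.047 m and angle between each of cone_a_mid, cone_b_mid, cone_c_mid, cone_d_mid's own z axis and vertical below 0.1 rad and linear speed of each of cone_a, cone_b, cone_c, cone_d below 0.01 m/s and height (world z) of cone_b_mid below 0.05 m and height (world z) of cone_c_mid below 0.053 m and height (world z) of cone_d_mid below 0.056 m); the robot touches nothing.
It fails at once if a cone is knocked over (angle between any of cone_a_mid, cone_b_mid, cone_c_mid, cone_d_mid's own z axis and vertical above 1 rad).
It fails at once if the green tin or the orange ring is moved more than 25 mm, or the tin is tipped over (distance of any of tin_mid, ring_mid from where it was at the start of the episode above 0.025 m or angle between tin_mid's own z axis and vertical above 0.5 rad).
It also fails if it takes over 106 s, if anything falls off the work surface, if the arm or the gripper's body presses on something with over 40 N, if the wrist force passes 120 N, or if a joint passes its speed limit or range.

## Working session

There is one attempt and no reset: what is moved stays moved. The work goes in short steps, Python scripts to look and compute and a tool call to move; the robot and the scene stay as the last step left them, time stands still between calls to the robot, and variables do not carry over. Pictures are saved under pics/ and viewed, at most 14 in all, crops included, and the job is handed in when it is done.

Besides the shell and the picture viewer there is one more tool, called after "Call:" as a command line: name --argument value ..., lists and objects as JSON in quotes. jog_arm: Moves the arm, as the interface text tells. Its arguments: {"type":"object","properties":{"moves":{"type":"array","items":{"type":"object","properties":{"fingers":{"type":"number"},"slide":{"type":"array","items":{"type":"number"}},"angular":{"type":"array","items":{"type":"number"}}}}},"squeeze":{"type":"number"}},"required":["moves"]}

```bash
mkdir -p pics; cat > h.py <<'E'
from workcell import *
import numpy as np, cv2
from scipy.spatial.transform import Rotation as R
def save(p,n): cv2.imwrite(f'pics/{n}.png',cv2.cvtColor(p['color'],cv2.COLOR_RGB2BGR))
def quat(q): return R.from_quat([q[1],q[2],q[3],q[0]])
def shot(name):
    s=get_state(); p=read_camera(name)
    if name=='wrist':
        T=np.eye(4); T[:3,:3]=quat(s['orientation']).as_matrix(); T[:3,3]=s['tcp_pos']
        p['W']=T@np.array(p['tool_from_camera'])
    else: p['W']=np.array(p['world_from_camera'])
    p['name']=name
    return p
def ray(p,uv):
    f=240/np.tan(np.radians(p['fovy'])/2)
    d=np.array([uv[0]-p['cx'],uv[1]-p['cy']])/f
    if p['name']=='wrist':
        r=np.linalg.norm(d)+1e-12; v=np.array([*(d/r*np.sin(r)),np.cos(r)])
    else: v=np.array([*d,1.])
    v=p['W'][:3,:3]@v
    return p['W'][:3,3],v/np.linalg.norm(v)
def atz(p,uv,z):
    o,v=ray(p,uv); return o+v*(z-o[2])/v[2]
def tri(rs):
    A=sum(np.eye(3)-np.outer(v,v) for o,v in rs); b=sum((np.eye(3)-np.outer(v,v))@o for o,v in rs)
    return np.linalg.solve(A,b)
E
python3 - <<'E'
from h import *
np.set_printoptions(precision=3,suppress=True)
print(get_state())
H=dict(cone_a_mid=.027,cone_b_mid=.03,cone_c_mid=.033,cone_d_mid=.036,pad_red=.012,pad_yellow=.012,pad_mid1=.012,tin_mid=.0275,ring_mid=.007)
for n in ['top','scene','wrist']:
    p=shot(n); save(p,n+'0'); print(n,p['fovy'],p['cx'],p['cy'],p['W'][:3,3])
    for t in H:
        for r in tip_of(t,p)[:5]:
            if r['p']>.15: print(n,t,round(r['p'],2),np.round(r['point'],1),atz(p,r['point'],H[t]))
E
```

```text
{'clock': 0.0, 'joint_pos': array([1.031, 0.314, 0.045, 1.304, 0.   , 1.431]), 'qvel': array([-0.002,  0.001,  0.002,  0.   , -0.001, -0.   ]), 'tau': array([  0.   , -48.063,  29.853,   0.02 ,  -0.   ,  -0.   ]), 'tcp_pos': array([0.224, 0.529, 0.241]), 'orientation': array([-0.   ,  0.199,  0.98 , -0.001]), 'wrist_force': array([-0.082, -0.476, -0.749]), 'ft_torque': array([ 0.002, -0.041,  0.036]), 'grip_force': 0.0, 'finger_gap': 0.08526452299617314}
top 54.737830597094366 324.3554645810087 232.85255806978307 [0.502 0.047 0.862]
top cone_a_mid 0.84 [378.8 216.3] [ 0.611 -0.056  0.027]
top cone_b_mid 0.89 [128.  196.3] [0.65  0.399 0.03 ]
top cone_b_mid 0.79 [196.4 263. ] [0.529 0.273 0.03 ]
top cone_b_mid 0.74 [178.2 150.9] [0.734 0.31  0.03 ]
top cone_b_mid 0.67 [185.3 213.2] [0.619 0.294 0.03 ]
top cone_c_mid 0.81 [511.4 213.4] [ 0.614 -0.295  0.033]
top cone_d_mid 0.91 [324.  193.1] [0.653 0.043 0.036]
top pad_red 0.64 [454.4 303.2] [ 0.453 -0.193  0.012]
top pad_yellow 0.86 [282.9 305. ] [0.452 0.119 0.012]
top pad_yellow 0.68 [511.3 215.7] [ 0.613 -0.303  0.012]
top pad_mid1
[... 500 characters left out ...]
4 0.03 ]
scene cone_b_mid 0.73 [457.1 330.4] [0.621 0.297 0.03 ]
scene cone_c_mid 0.6 [166.5 216.4] [ 0.611 -0.289  0.033]
scene cone_d_mid 0.67 [300.9 279.7] [0.644 0.042 0.036]
scene pad_red 0.88 [257.7 201.3] [ 0.454 -0.187  0.012]
scene pad_yellow 0.64 [391.9 243.7] [0.452 0.118 0.012]
scene pad_mid1 0.83 [298.7 216.3] [ 0.459 -0.082  0.012]
scene pad_mid1 0.78 [345.4 228.2] [0.45  0.019 0.012]
scene tin_mid 0.7 [377.5 310.9] [0.639 0.178 0.027]
scene tin_mid 0.54 [389.3 245.6] [0.479 0.124 0.027]
scene ring_mid 0.74 [195.8 259.5] [ 0.663 -0.173  0.007]
wrist 65.70646984690485 319.3973773272773 236.33774029943936 [0.155 0.56  0.374]
wrist pad_yellow 0.93 [134.1 439.5] [0.454 0.115 0.012]
```

View pics/top0.png

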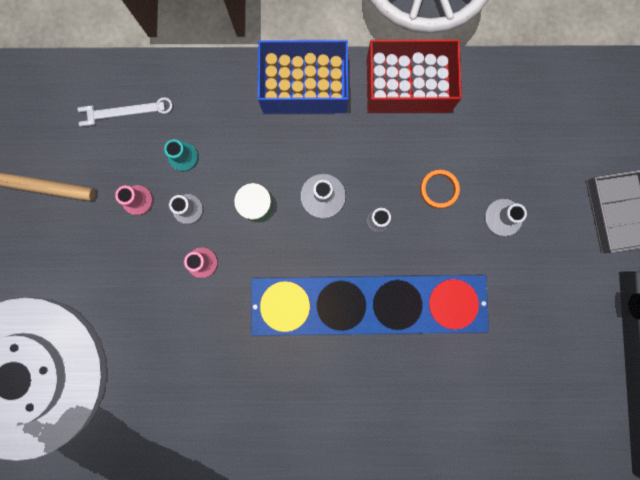

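View pics/scene0.png

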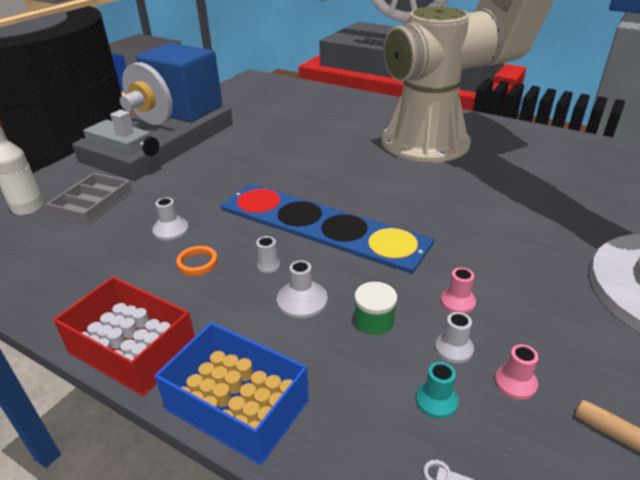

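Top view: the steel cones are a at (379,217), b at (185,209), d at (323,195) and c at (506,215). Candidates for b are pink (134,199), pink (200,263), turquoise (180,153) and grey (185,209), and I choose the grey one. The pads run from yellow (285,306) through black (341,306) and (398,305) to red (454,304). The scene view agrees. Next I triangulate the bores and pads, with a close crop of b.

```bash
python3 - <<'E'
from h import *
np.set_printoptions(precision=4,suppress=True)
t=shot('top'); s=shot('scene')
def blob(p,uv,mask,rad):
    n,l,st,c=cv2.connectedComponentsWithStats(mask.astype(np.uint8))
    k=[i for i in range(1,n) if np.linalg.norm(c[i]-uv)<rad and st[i,4]>25]
    return max(k,key=lambda i:st[i,4]) and [(c[i],st[i,4]) for i in k]
def hsv(p): return cv2.cvtColor(p['color'],cv2.COLOR_RGB2HSV).astype(int)
def col(p,k):
    h=hsv(p); H,S,V=h[...,0],h[...,1],h[...,2]
    if k=='red': return ((H<8)|(H>172))&(S>170)&(V>90)
    if k=='yel': return (H>22)&(H<36)&(S>130)&(V>110)
    if k=='blk': return V<40
C=dict(a=((381,217),(267,242),'blk',.054),b=((179,205),(459,320),'blk',.06),c=((516,213),(166,202),'blk',.066),d=((322,190),(301,268),'blk',.072),
 red=((454,304),(258,201),'red',.015),m1=((398,305),(299,213),'blk',.015),m2=((341,306),(345,228),'blk',.015),yel=((285,306),(392,243),'yel',.015))
P={}
for n,(u,v,k,z) in C.items():
    rad=10
    cs=[min(blob(p,x,col(p,k),rad) or [],key=lambda q:np.linalg.norm(q[0]-x),default=None) for p,x in((t,u),(s,v))] if 1 else 0
    X=tri([ray(t,cs[0][0]),ray(s,cs[1][0])])
    P[n]=X
    print(n,cs[0],cs[1],'tri',X,'z',z,atz(t,cs[0][0],z)[:2],atz(s,cs[1][0],z)[:2])
im=cv2.resize(cv2.cvtColor(t['color'],cv2.COLOR_RGB2BGR)[135:285,100:260],None,fx=4,fy=4,interpolation=cv2.INTER_CUBIC)
cv2.imwrite('pics/crop_b.png',im[:600])
E
```

```text
Traceback (most recent call last):
ValueError: max() iterable argument is empty
```

```bash
cat > m.py <<'E'
from h import *
np.set_printoptions(precision=4,suppress=True)
def mask(p,k):
    h=cv2.cvtColor(p['color'],cv2.COLOR_RGB2HSV).astype(int); H,S,V=h[...,0],h[...,1],h[...,2]
    return {'red':((H<8)|(H>172))&(S>150)&(V>80),'yel':(H>20)&(H<38)&(S>110)&(V>100),'blk':V<48}[k]
def blob(p,uv,k):
    n,l,st,c=cv2.connectedComponentsWithStats(mask(p,k).astype(np.uint8))
    i=min((i for i in range(1,n) if 20<st[i,4]<9000),key=lambda i:np.linalg.norm(c[i]-uv))
    return c[i],st[i,2:5]
E
python3 - <<'E'
from m import *
t=shot('top'); s=shot('scene')
C=dict(a=((381,217),(267,242),'blk',.054),b=((179,205),(459,320),'blk',.06),c=((516,213),(166,202),'blk',.066),d=((322,190),(301,268),'blk',.072),
 red=((454,304),(258,201),'red',.015),m1=((398,305),(299,213),'blk',.015),m2=((341,306),(345,228),'blk',.015),yel=((285,306),(392,243),'yel',.015))
for n,(u,v,k,z) in C.items():
    (a,sa),(b,sb)=blob(t,u,k),blob(s,v,k)
    print(n,a,sa,b,sb,'tri',tri([ray(t,a),ray(s,b)]),'z',z,atz(t,a,z)[:2],atz(s,b,z)[:2])
im=cv2.resize(cv2.cvtColor(t['color'],cv2.COLOR_RGB2BGR)[135:285,100:260],None,fx=4,fy=4,interpolation=cv2.INTER_CUBIC)
cv2.imwrite('pics/crop_b.png',im)
E
```

```text
a [380.0417 216.2917] [ 9  9 24] [265.2264 241.3774] [11  6 53] tri [ 0.6072 -0.0542  0.0554] z 0.054 [ 0.6077 -0.0549] [ 0.6056 -0.055 ]
b [176.8182 203.3182] [ 9 10 22] [459.0348 319.687 ] [ 15  10 115] tri [0.6316 0.2995 0.0625] z 0.06 [0.6318 0.3006] [0.6292 0.2987]
c [516.6372 212.7257] [ 12  12 113] [164.1613 201.4839] [10  4 31] tri [ 0.6099 -0.2888  0.067 ] z 0.066 [ 0.611  -0.2906] [ 0.6087 -0.2881]
d [380.0417 216.2917] [ 9  9 24] [299.76   266.6267] [13  8 75] tri [ 0.5981 -0.0302  0.0091] z 0.072 [ 0.6053 -0.0526] [0.6525 0.0471]
red [453.5354 303.7593] [  48   49 1890] [258.1813 200.3133] [ 42  23 750] tri [ 0.4515 -0.1894  0.0129] z 0.015 [ 0.4524 -0.1901] [ 0.4538 -0.1857]
m1 [397.1634 304.5178] [  47   48 1744] [299.19  213.527] [ 42  22 742] tri [ 0.451  -0.0874  0.0122] z 0.015 [ 0.4517 -0.0879] [ 0.4541 -0.084 ]
m2 [350.4138 304.6575] [ 30  47 870] [343.8234 227.5789] [ 44  25 855] tri [0.4475 0.0042 0.0072] z 0.015 [ 0.452  -0.0033] [0.4534 0.0175]
yel [284.5786 306.0749] [  49   49 1908] [392.6881 242.7629] [  48   30 1122] tri [0.4496 0.117  0.0124] z 0.015 [0.4502 0.1158] [0.4522 0.1193]
```

View pics/crop_b.png

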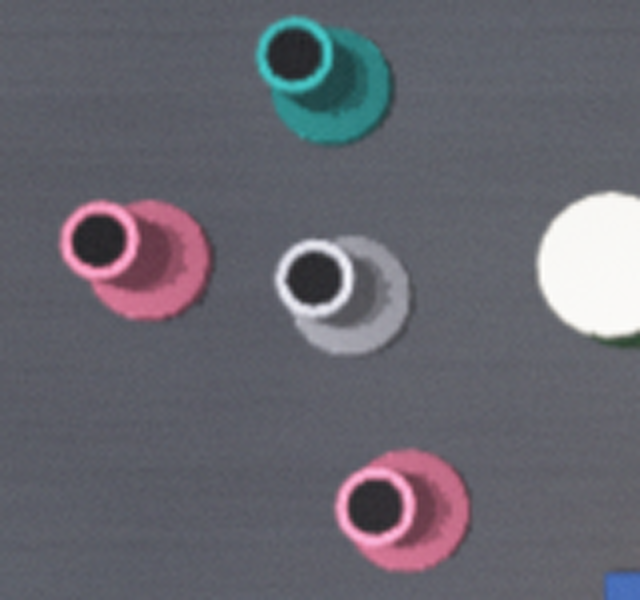

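The crop confirms grey cone b: its bore is at about (178.5,204.5) in the full picture, with two pinks and one turquoise around it. Bore heights triangulate to 55, 62 and 67 mm, as expected. I go above b.

```bash
cat >> m.py <<'E'
def go(*tgts):
    s=get_state(); q=quat(s['orientation']); p=np.array(s['tcp_pos'])
    print('t',round(s['clock'],2),'tcp',p,'rot',np.round(q.as_matrix()[:2,:2],4).tolist(),'gap',round(s['finger_gap'],4),'grip',s['grip_force'],'F',s['wrist_force'])
    down=R.from_matrix([[-.921,.39,0],[.39,.921,0],[0,0,-1]])
    print('  fix',np.degrees((q.inv()*down).as_rotvec()))
    for g in tgts: print('  to',g,'slide mm',np.round(1000*q.inv().apply(np.array(g)-p),1))
E
python3 - <<'E'
from m import *
t=shot('top'); s=shot('scene')
for n,u,v in (('b',(178.6,204.4),(459,319.7)),('d',(322.5,190),(299.8,266.6))):
    print(n,tri([ray(t,u),ray(s,v)]))
go((.630,.298,.18))
E
```

```text
b [0.6297 0.2981 0.06  ]
d [0.6517 0.0463 0.0712]
t 1.8 tcp [0.2238 0.5297 0.2423] rot [[-0.9211, 0.3892], [0.3892, 0.9211]] gap 0.0857 grip 0.0 F [ 0.6076 -0.0372 -0.9051]
  fix [0.0037 0.0008 0.0428]
  to (0.63, 0.298, 0.18) slide mm [-464.3  -55.3   62.3]
```

Call:
jog_arm --moves '[{"slide": [-464, -55, 40], "fingers": 0}, {"slide": [-464, -55, 40], "fingers": 0}, {"slide": [-464, -55, 40], "fingers": 0}, {"slide": [-464, -55, 40], "fingers": 0}, {"slide": [-464, -55, 40], "fingers": 0}, {"slide": [-464, -55, 40], "fingers": 0}, {"slide": [-464, -55, 40], "fingers": 0}, {"slide": [-464, -55, 40], "fingers": 0}, {"slide": [-464, -55, 40], "fingers": 0}, {"slide": [-464, -55, 40], "fingers": 0}]'

```text
schema error: expected keys fingers, slide, angular
```

```bash
python3 -c "
from m import *
go((.630,.298,.18))"
```

```text
t 1.8 tcp [0.2238 0.5297 0.2423] rot [[-0.9211, 0.3892], [0.3892, 0.9211]] gap 0.0857 grip 0.0 F [ 0.6076 -0.0372 -0.9051]
  fix [0.0037 0.0008 0.0428]
  to (0.63, 0.298, 0.18) slide mm [-464.3  -55.3   62.3]
```

Call:
jog_arm --moves '[{"slide": [-464, -55, 40], "fingers": 0, "angular": [0, 0, 0]}, {"slide": [-464, -55, 40], "fingers": 0, "angular": [0, 0, 0]}, {"slide": [-464, -55, 40], "fingers": 0, "angular": [0, 0, 0]}, {"slide": [-464, -55, 40], "fingers": 0, "angular": [0, 0, 0]}, {"slide": [-464, -55, 40], "fingers": 0, "angular": [0, 0, 0]}, {"slide": [-464, -55, 40], "fingers": 0, "angular": [0, 0, 0]}, {"slide": [-464, -55, 40], "fingers": 0, "angular": [0, 0, 0]}, {"slide": [-464, -55, 40], "fingers": 0, "angular": [0, 0, 0]}, {"slide": [-464, -55, 40], "fingers": 0, "angular": [0, 0, 0]}, {"slide": [-464, -55, 40], "fingers": 0, "angular": [0, 0, 0]}]'

```text
clock: 2.63
tcp_pos: [0.5862, 0.3229, 0.2067]
orientation: [0.0, 0.199, 0.98, 0.0]
wrist_force: [1.0, 0.7, 0.4]
finger_gap: 0.0852
grip_force: 0.0
```

```bash
python3 -c "
from m import *
go((.630,.298,.14))"
```

```text
t 2.63 tcp [0.5862 0.3229 0.2067] rot [[-0.9211, 0.3894], [0.3894, 0.9211]] gap 0.0852 grip 0.0 F [0.9992 0.6724 0.4317]
  fix [0.0195 0.0075 0.0358]
  to (0.63, 0.298, 0.14) slide mm [-50.   -5.9  66.7]
```

Call:
jog_arm --moves '[{"slide": [-30, -4, 30], "fingers": 0, "angular": [0, 0, 0]}, {"slide": [-50, -6, 60], "fingers": 0, "angular": [0, 0, 0]}, {"slide": [-50, -6, 60], "fingers": 0, "angular": [0, 0, 0]}, {"slide": [-50, -6, 60], "fingers": 0, "angular": [0, 0, 0]}, {"slide": [-50, -6, 60], "fingers": 0, "angular": [0, 0, 0]}]'

```text
clock: 3.05
tcp_pos: [0.6279, 0.2994, 0.147]
orientation: [-0.0, 0.199, 0.98, 0.0]
wrist_force: [1.1, 0.5, -0.1]
finger_gap: 0.0856
grip_force: 0.0
```

```bash
python3 - <<'E'
from m import *
p=shot('wrist'); save(p,'w1')
for r in tip_of('cone_b_mid',p)[:4]: print(round(r['p'],2),r['point'],atz(p,r['point'],.03))
go((.630,.298,.04))
E
```

```text
0.81 [316.9, 236.1] [0.6285 0.2986 0.03  ]
0.81 [379.9, 342.8] [0.7301 0.31   0.03  ]
0.73 [450.3, 209.7] [0.6475 0.3941 0.03  ]
0.67 [224.9, 123.7] [0.5317 0.2726 0.03  ]
t 3.15 tcp [0.6282 0.3004 0.1488] rot [[-0.9217, 0.3879], [0.3879, 0.9217]] gap 0.0854 grip 0.0 F [0.5676 1.0437 0.2679]
  fix [0.1108 0.1014 0.1236]
  to (0.63, 0.298, 0.04) slide mm [ -2.4  -1.8 108.8]
```

View pics/w1.png

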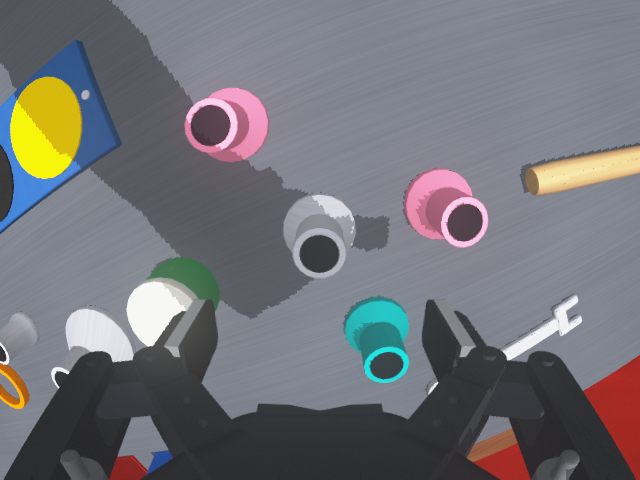

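The wrist view shows the grey cone below the gripper (bore at (319,253)), flanked by pinks at (211,125) and (464,222), turquoise (386,364) and tin (163,313). The estimates agree to 2 mm. I descend and grip.

Call:
jog_arm --moves '[{"slide": [-1, -1, 30], "fingers": 0, "angular": [0, 0, 0]}, {"slide": [-2, -2, 60], "fingers": 0, "angular": [0, 0, 0]}, {"slide": [-2, -2, 90], "fingers": 0, "angular": [0, 0, 0]}, {"slide": [-2, -2, 107], "fingers": 0, "angular": [0, 0, 0]}, {"slide": [-2, -2, 107], "fingers": 0, "angular": [0, 0, 0]}, {"slide": [-2, -2, 107], "fingers": 0.3, "angular": [0, 0, 0]}, {"slide": [-2, -2, 107], "fingers": 0.5, "angular": [0, 0, 0]}, {"slide": [-2, -2, 107], "fingers": 0.7, "angular": [0, 0, 0]}, {"slide": [-2, -2, 107], "fingers": 1, "angular": [0, 0, 0]}, {"slide": [-2, -2, 107], "fingers": 1, "angular": [0, 0, 0]}]' --squeeze 50

```text
clock: 3.98
tcp_pos: [0.6307, 0.2973, 0.0422]
orientation: [0.002, 0.198, 0.98, 0.001]
wrist_force: [-1.2, 1.1, 4.7]
finger_gap: 0.032
grip_force: 49.1
```

Call:
jog_arm --moves '[{"slide": [0, 0, 0], "fingers": 1, "angular": [0, 0, 0]}, {"slide": [0, 0, 0], "fingers": 1, "angular": [0, 0, 0]}, {"slide": [0, 0, 0], "fingers": 1, "angular": [0, 0, 0]}, {"slide": [0, 0, 0], "fingers": 1, "angular": [0, 0, 0]}]'

```text
clock: 4.32
tcp_pos: [0.6307, 0.2973, 0.0423]
orientation: [0.002, 0.198, 0.98, 0.001]
wrist_force: [-0.3, 0.6, 6.3]
finger_gap: 0.0322
grip_force: 49.1
```

```bash
python3 -c "
from m import *
go((.630,.298,.15),(.4515,-.086,.16))"
```

```text
t 4.32 tcp [0.6307 0.2973 0.0423] rot [[-0.9212, 0.3891], [0.3891, 0.9212]] gap 0.0322 grip 49.12128925323486 F [-0.2708  0.5846  6.3302]
  fix [0.1714 0.1511 0.0534]
  to (0.63, 0.298, 0.15) slide mm [   0.6    0.7 -107.7]
  to (0.4515, -0.086, 0.16) slide mm [  15.6 -422.5 -119. ]
```

Call:
jog_arm --moves '[{"slide": [0, 0, -20], "fingers": 1, "angular": [0, 0, 0]}, {"slide": [0, 0, -45], "fingers": 1, "angular": [0, 0, 0]}, {"slide": [0, 0, -75], "fingers": 1, "angular": [0, 0, 0]}, {"slide": [0, -20, -100], "fingers": 1, "angular": [0, 0, 0]}, {"slide": [2, -50, -110], "fingers": 1, "angular": [0, 0, 0]}, {"slide": [4, -85, -110], "fingers": 1, "angular": [0, 0, 0]}, {"slide": [6, -120, -110], "fingers": 1, "angular": [0, 0, 0]}, {"slide": [7, -155, -110], "fingers": 1, "angular": [0, 0, 0]}, {"slide": [8, -190, -110], "fingers": 1, "angular": [0, 0, 0]}, {"slide": [9, -225, -110], "fingers": 1, "angular": [0, 0, 0]}]'

```text
clock: 5.15
tcp_pos: [0.5323, 0.0915, 0.15]
orientation: [0.0, 0.198, 0.98, -0.0]
wrist_force: [0.4, -0.9, -2.4]
finger_gap: 0.0323
grip_force: 50.8
```

Call:
jog_arm --moves '[{"slide": [1, -35, 0], "fingers": 1, "angular": [0, 0, 0]}, {"slide": [2, -70, 0], "fingers": 1, "angular": [0, 0, 0]}, {"slide": [3, -105, 0], "fingers": 1, "angular": [0, 0, 0]}, {"slide": [4, -140, 0], "fingers": 1, "angular": [0, 0, 0]}, {"slide": [5, -170, 0], "fingers": 1, "angular": [0, 0, 0]}, {"slide": [6, -187, 0], "fingers": 1, "angular": [0, 0, 0]}, {"slide": [6, -197, 0], "fingers": 1, "angular": [0, 0, 0]}, {"slide": [6, -197, 0], "fingers": 1, "angular": [0, 0, 0]}, {"slide": [6, -197, 0], "fingers": 1, "angular": [0, 0, 0]}]'

```text
clock: 5.9
tcp_pos: [0.4515, -0.0863, 0.15]
orientation: [0.0, 0.199, 0.98, 0.0]
wrist_force: [0.8, -0.0, -3.4]
finger_gap: 0.0324
grip_force: 50.9
```

```bash
python3 - <<'E'
from m import *
p=shot('wrist'); save(p,'w2')
for t in('pad_red','pad_mid1','pad_yellow'):
  for r in tip_of(t,p)[:3]: print(t,round(r['p'],2),r['point'],atz(p,r['point'],.012))
for k in('red','yel'):
  try: print(k,(b:=blob(p,(320,240),k)),atz(p,b[0],.015))
  except Exception as e: print(e)
go((.4515,-.086,.058))
E
```

```text
pad_red 0.82 [205.3, 275.7] [ 0.4536 -0.1865  0.012 ]
pad_mid1 0.92 [439.5, 176.3] [0.4509 0.0138 0.012 ]
pad_mid1 0.92 [315.2, 229.2] [ 0.4527 -0.0887  0.012 ]
pad_yellow 0.97 [545.9, 132.6] [0.4498 0.1163 0.012 ]
red (array([204.167 , 274.0613]), array([ 104,  101, 8036], dtype=int32)) [ 0.4512 -0.1853  0.015 ]
yel (array([544.8535, 133.7519]), array([  86,  108, 7235], dtype=int32)) [0.4496 0.113  0.015 ]
t 6.1 tcp [ 0.4517 -0.0854  0.1497] rot [[-0.9218, 0.3877], [0.3877, 0.9218]] gap 0.0319 grip 50.905598402023315 F [-0.0429 -0.7229 -2.2954]
  fix [0.0231 0.0025 0.1395]
  to (0.4515, -0.086, 0.058) slide mm [-0.  -0.7 91.7]
```

View pics/w2.png

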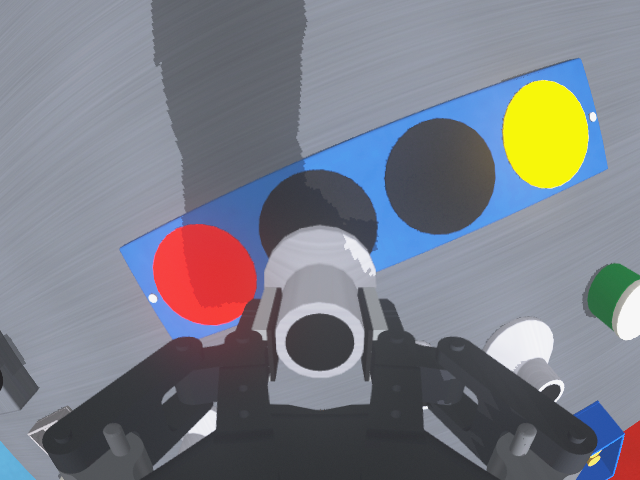

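The wrist view shows cone b held upright (bore at (320,342)) above the near black pad (316,228). The row runs red (204,274), black, black (440,176), yellow (545,134), and the positions agree to 2 mm. I lower it.

Call:
jog_arm --moves '[{"slide": [0, -1, 25], "fingers": 1, "angular": [0, 0, 0]}, {"slide": [0, -1, 50], "fingers": 1, "angular": [0, 0, 0]}, {"slide": [0, -1, 70], "fingers": 1, "angular": [0, 0, 0]}, {"slide": [0, -1, 82], "fingers": 1, "angular": [0, 0, 0]}, {"slide": [0, -1, 87], "fingers": 1, "angular": [0, 0, 0]}, {"slide": [0, -1, 90], "fingers": 1, "angular": [0, 0, 0]}, {"slide": [0, -1, 92], "fingers": 1, "angular": [0, 0, 0]}, {"slide": [0, -1, 93], "fingers": 1, "angular": [0, 0, 0]}, {"slide": [0, -1, 93], "fingers": 1, "angular": [0, 0, 0]}]'

```text
clock: 6.85
tcp_pos: [0.4517, -0.0873, 0.0574]
orientation: [0.001, 0.198, 0.98, -0.0]
wrist_force: [-0.6, 0.8, -3.7]
finger_gap: 0.0322
grip_force: 51.1
```

Call:
jog_arm --moves '[{"slide": [0, 0, 1], "fingers": 1, "angular": [0, 0, 0]}, {"slide": [0, 0, 1.5], "fingers": 1, "angular": [0, 0, 0]}, {"slide": [0, 0, 1.5], "fingers": 1, "angular": [0, 0, 0]}]'

```text
clock: 7.1
tcp_pos: [0.4518, -0.0873, 0.0571]
orientation: [0.001, 0.198, 0.98, 0.0]
wrist_force: [-3.0, 1.8, 9.3]
finger_gap: 0.0319
grip_force: 52.3
```

Call:
jog_arm --moves '[{"slide": [0, 0, 0], "fingers": 0.6, "angular": [0, 0, 0]}, {"slide": [0, 0, 0], "fingers": 0.4, "angular": [0, 0, 0]}, {"slide": [0, 0, 0], "fingers": 0, "angular": [0, 0, 0]}, {"slide": [0, 0, 0], "fingers": 0, "angular": [0, 0, 0]}, {"slide": [0, 0, 0], "fingers": 0, "angular": [0, 0, 0]}, {"slide": [0, 0, -25], "fingers": 0, "angular": [0, 0, 0]}, {"slide": [0, 0, -55], "fingers": 0, "angular": [0, 0, 0]}, {"slide": [0, 0, -90], "fingers": 0, "angular": [0, 0, 0]}, {"slide": [0, 0, -90], "fingers": 0, "angular": [0, 0, 0]}, {"slide": [0, 0, -90], "fingers": 0, "angular": [0, 0, 0]}]'

```text
clock: 7.93
tcp_pos: [0.4527, -0.0879, 0.1473]
orientation: [0.002, 0.199, 0.98, -0.0]
wrist_force: [-0.2, -0.3, -0.5]
finger_gap: 0.0853
grip_force: 0.0
```

```bash
python3 - <<'E'
from m import *
p=shot('wrist')
for t in('cone_b_mid','cone_a_mid'):
  for r in tip_of(t,p)[:3]: print(t,round(r['p'],2),r['point'],atz(p,r['point'],.045 if 'b' in t else .027))
go((.607,-.055,.14))
E
```

```text
cone_b_mid 0.82 [320.0, 234.7] [ 0.4496 -0.0847  0.045 ]
cone_a_mid 0.65 [420.1, 377.1] [ 0.6093 -0.0568  0.027 ]
t 8.08 tcp [ 0.4501 -0.0869  0.1442] rot [[-0.9211, 0.3892], [0.3892, 0.9211]] gap 0.0851 grip 0.0 F [ 0.5187 -0.1225 -0.4278]
  fix [ 0.0013 -0.1047  0.0429]
  to (0.607, -0.055, 0.14) slide mm [-132.1   90.5    4. ]
```

Call:
jog_arm --moves '[{"slide": [-33, 23, 2], "fingers": 0, "angular": [0, 0, 0]}, {"slide": [-66, 45, 4], "fingers": 0, "angular": [0, 0, 0]}, {"slide": [-99, 68, 4], "fingers": 0, "angular": [0, 0, 0]}, {"slide": [-125, 86, 4], "fingers": 0, "angular": [0, 0, 0]}, {"slide": [-133, 90, 4], "fingers": 0, "angular": [0, 0, 0]}, {"slide": [-133, 90, 10], "fingers": 0, "angular": [0, 0, 0]}, {"slide": [-133, 90, 20], "fingers": 0, "angular": [0, 0, 0]}, {"slide": [-133, 90, 20], "fingers": 0, "angular": [0, 0, 0]}, {"slide": [-133, 90, 20], "fingers": 0, "angular": [0, 0, 0]}]'

```text
clock: 8.83
tcp_pos: [0.6058, -0.0559, 0.1234]
orientation: [-0.002, 0.199, 0.98, 0.0]
wrist_force: [1.1, 0.2, 0.7]
finger_gap: 0.0853
grip_force: 0.0
```

```bash
python3 - <<'E'
from m import *
p=shot('wrist')
for r in tip_of('cone_a_mid',p)[:3]: print(round(r['p'],2),r['point'],atz(p,r['point'],.027))
go((.6075,-.055,.034))
E
```

```text
0.61 [317.3, 250.3] [ 0.6093 -0.0576  0.027 ]
t 8.93 tcp [ 0.6072 -0.0563  0.1251] rot [[-0.9209, 0.3899], [0.3899, 0.9209]] gap 0.0853 grip 0.0 F [-0.3556 -1.1153 -0.048 ]
  fix [-0.0077 -0.0611  0.0016]
  to (0.6075, -0.055, 0.034) slide mm [ 0.1  1.3 91.1]
```

Call:
jog_arm --moves '[{"slide": [0, 0, 30], "fingers": 0, "angular": [0, 0, 0]}, {"slide": [0, 0, 60], "fingers": 0, "angular": [0, 0, 0]}, {"slide": [0, 0, 80], "fingers": 0, "angular": [0, 0, 0]}, {"slide": [0, 0, 90], "fingers": 0, "angular": [0, 0, 0]}, {"slide": [0, 0, 90], "fingers": 0, "angular": [0, 0, 0]}, {"slide": [0, 0, 90], "fingers": 0.3, "angular": [0, 0, 0]}, {"slide": [0, 0, 90], "fingers": 0.5, "angular": [0, 0, 0]}, {"slide": [0, 0, 90], "fingers": 0.7, "angular": [0, 0, 0]}, {"slide": [0, 0, 90], "fingers": 1, "angular": [0, 0, 0]}, {"slide": [0, 0, 90], "fingers": 1, "angular": [0, 0, 0]}]'

```text
clock: 9.77
tcp_pos: [0.6096, -0.0564, 0.037]
orientation: [0.001, 0.199, 0.98, -0.0]
wrist_force: [-0.8, -0.5, 3.3]
finger_gap: 0.0319
grip_force: 49.5
```

Call:
jog_arm --moves '[{"slide": [0, 0, 0], "fingers": 1, "angular": [0, 0, 0]}, {"slide": [0, 0, 0], "fingers": 1, "angular": [0, 0, 0]}, {"slide": [0, 0, 0], "fingers": 1, "angular": [0, 0, 0]}]'

```text
clock: 10.02
tcp_pos: [0.6096, -0.0564, 0.0369]
orientation: [0.001, 0.199, 0.98, -0.0]
wrist_force: [-2.1, 0.4, 5.4]
finger_gap: 0.032
grip_force: 49.8
```

```bash
python3 -c "
from m import *
go((.452,-.1875,.144))"
```

```text
t 10.02 tcp [ 0.6096 -0.0564  0.0369] rot [[-0.9211, 0.3893], [0.3893, 0.9211]] gap 0.032 grip 49.77173209190369 F [-2.15    0.4299  5.4049]
  fix [0.0277 0.1632 0.04  ]
  to (0.452, -0.1875, 0.144) slide mm [  93.8 -182.1 -107.4]
```

Call:
jog_arm --moves '[{"slide": [0, 0, -25], "fingers": 1, "angular": [0, 0, 0]}, {"slide": [0, 0, -60], "fingers": 1, "angular": [0, 0, 0]}, {"slide": [0, 0, -90], "fingers": 1, "angular": [0, 0, 0]}, {"slide": [5, -10, -107], "fingers": 1, "angular": [0, 0, 0]}, {"slide": [20, -40, -107], "fingers": 1, "angular": [0, 0, 0]}, {"slide": [37, -72, -107], "fingers": 1, "angular": [0, 0, 0]}, {"slide": [54, -105, -107], "fingers": 1, "angular": [0, 0, 0]}, {"slide": [71, -138, -107], "fingers": 1, "angular": [0, 0, 0]}, {"slide": [86, -166, -107], "fingers": 1, "angular": [0, 0, 0]}, {"slide": [94, -182, -107], "fingers": 1, "angular": [0, 0, 0]}]'

```text
clock: 10.85
tcp_pos: [0.448, -0.1882, 0.1421]
orientation: [-0.001, 0.199, 0.98, -0.0]
wrist_force: [-0.5, 0.4, -1.9]
finger_gap: 0.0321
grip_force: 50.3
```

Call:
jog_arm --moves '[{"slide": [0, 0, 0], "fingers": 1, "angular": [0, 0, 0]}, {"slide": [0, 0, 0], "fingers": 1, "angular": [0, 0, 0]}, {"slide": [0, 0, 0], "fingers": 1, "angular": [0, 0, 0]}]'

```text
clock: 11.1
tcp_pos: [0.4515, -0.187, 0.1425]
orientation: [0.0, 0.199, 0.98, 0.0]
wrist_force: [-0.1, 0.4, -2.2]
finger_gap: 0.0319
grip_force: 50.3
```

```bash
python3 -c "
from m import *
go((.452,-.1875,.052))"
```

```text
t 11.1 tcp [ 0.4515 -0.187   0.1425] rot [[-0.9211, 0.3893], [0.3893, 0.9211]] gap 0.0319 grip 50.28347432613373 F [-0.0733  0.4457 -2.1597]
  fix [0.0235 0.0436 0.0376]
  to (0.452, -0.1875, 0.052) slide mm [-0.6 -0.3 90.5]
```

Call:
jog_arm --moves '[{"slide": [0, 0, 25], "fingers": 1, "angular": [0, 0, 0]}, {"slide": [0, 0, 50], "fingers": 1, "angular": [0, 0, 0]}, {"slide": [0, 0, 70], "fingers": 1, "angular": [0, 0, 0]}, {"slide": [0, 0, 82], "fingers": 1, "angular": [0, 0, 0]}, {"slide": [0, 0, 87], "fingers": 1, "angular": [0, 0, 0]}, {"slide": [0, 0, 89], "fingers": 1, "angular": [0, 0, 0]}, {"slide": [0, 0, 90], "fingers": 1, "angular": [0, 0, 0]}, {"slide": [0, 0, 91], "fingers": 1, "angular": [0, 0, 0]}, {"slide": [0, 0, 91], "fingers": 1, "angular": [0, 0, 0]}]'

```text
clock: 11.85
tcp_pos: [0.4519, -0.1874, 0.0521]
orientation: [0.001, 0.198, 0.98, -0.0]
wrist_force: [0.6, 0.3, -1.5]
finger_gap: 0.0318
grip_force: 50.4
```

Call:
jog_arm --moves '[{"slide": [0, 0, 0.7], "fingers": 1, "angular": [0, 0, 0]}, {"slide": [0, 0, 1.3], "fingers": 1, "angular": [0, 0, 0]}, {"slide": [0, 0, 1.3], "fingers": 1, "angular": [0, 0, 0]}]'

```text
clock: 12.1
tcp_pos: [0.4519, -0.1875, 0.0519]
orientation: [0.001, 0.199, 0.98, -0.0]
wrist_force: [-1.6, 2.0, 8.8]
finger_gap: 0.0319
grip_force: 51.5
```

Call:
jog_arm --moves '[{"slide": [0, 0, 0], "fingers": 0.6, "angular": [0, 0, 0]}, {"slide": [0, 0, 0], "fingers": 0.4, "angular": [0, 0, 0]}, {"slide": [0, 0, 0], "fingers": 0, "angular": [0, 0, 0]}, {"slide": [0, 0, 0], "fingers": 0, "angular": [0, 0, 0]}, {"slide": [0, 0, 0], "fingers": 0, "angular": [0, 0, 0]}, {"slide": [0, 0, -25], "fingers": 0, "angular": [0, 0, 0]}, {"slide": [0, 0, -55], "fingers": 0, "angular": [0, 0, 0]}, {"slide": [0, 0, -95], "fingers": 0, "angular": [0, 0, 0]}, {"slide": [0, 0, -95], "fingers": 0, "angular": [0, 0, 0]}, {"slide": [0, 0, -95], "fingers": 0, "angular": [0, 0, 0]}]'

```text
clock: 12.93
tcp_pos: [0.4528, -0.1882, 0.1473]
orientation: [0.003, 0.199, 0.98, -0.001]
wrist_force: [-0.4, 1.0, -1.4]
finger_gap: 0.0855
grip_force: 0.0
```

```bash
python3 - <<'E'
from m import *
p=shot('wrist')
for t,z in (('cone_a_mid',.042),('cone_c_mid',.033)):
  for r in tip_of(t,p)[:3]: print(t,round(r['p'],2),r['point'],atz(p,r['point'],z))
go((.610,-.2895,.135))
E
```

```text
cone_a_mid 0.94 [319.0, 239.5] [ 0.4535 -0.1875  0.042 ]
t 13.08 tcp [ 0.4502 -0.1866  0.1438] rot [[-0.9211, 0.3893], [0.3892, 0.9211]] gap 0.0855 grip 0.0 F [-1.164   0.9213 -0.7677]
  fix [ 0.0255 -0.1116  0.0425]
  to (0.61, -0.2895, 0.135) slide mm [-187.2  -32.6    8.4]
```

Call:
jog_arm --moves '[{"slide": [-35, -6, 0], "fingers": 0, "angular": [0, 0, 0]}, {"slide": [-72, -13, 2], "fingers": 0, "angular": [0, 0, 0]}, {"slide": [-109, -20, 4], "fingers": 0, "angular": [0, 0, 0]}, {"slide": [-146, -26, 6], "fingers": 0, "angular": [0, 0, 0]}, {"slide": [-175, -31, 8], "fingers": 0, "angular": [0, 0, 0]}, {"slide": [-187, -33, 8], "fingers": 0, "angular": [0, 0, 0]}, {"slide": [-187, -33, 8], "fingers": 0, "angular": [0, 0, 0]}, {"slide": [-187, -33, 8], "fingers": 0, "angular": [0, 0, 0]}, {"slide": [-187, -33, 8], "fingers": 0, "angular": [0, 0, 0]}]'

```text
clock: 13.83
tcp_pos: [0.609, -0.2893, 0.1353]
orientation: [-0.002, 0.199, 0.98, 0.001]
wrist_force: [-0.4, -0.3, 0.3]
finger_gap: 0.0854
grip_force: 0.0
```

```bash
python3 - <<'E'
from m import *
p=shot('wrist'); save(p,'w3')
for r in tip_of('cone_c_mid',p)[:3]: print(round(r['p'],2),r['point'],atz(p,r['point'],.033))
go((.610,-.2895,.046))
E
```

```text
0.94 [317.2, 245.5] [ 0.6113 -0.2904  0.033 ]
t 13.93 tcp [ 0.6093 -0.2894  0.1365] rot [[-0.9212, 0.389], [0.389, 0.9212]] gap 0.0852 grip 0.0 F [0.7953 0.6467 0.142 ]
  fix [ 0.0235 -0.1003  0.0551]
  to (0.61, -0.2895, 0.046) slide mm [-0.9  0.2 90.5]
```

View pics/w3.png

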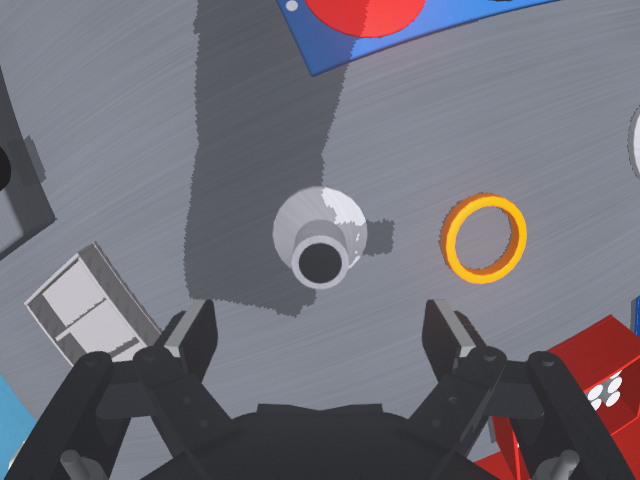

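Cone c is centred below the gripper (bore at (320,263)). The ring at (484,238) and the grey tray at (95,310) are clear of the fingers.

Call:
jog_arm --moves '[{"slide": [-1, 0, 30], "fingers": 0, "angular": [0, 0, 0]}, {"slide": [-1, 0, 60], "fingers": 0, "angular": [0, 0, 0]}, {"slide": [-1, 0, 80], "fingers": 0, "angular": [0, 0, 0]}, {"slide": [-1, 0, 90], "fingers": 0, "angular": [0, 0, 0]}, {"slide": [-1, 0, 90], "fingers": 0, "angular": [0, 0, 0]}, {"slide": [-1, 0, 90], "fingers": 0.3, "angular": [0, 0, 0]}, {"slide": [-1, 0, 90], "fingers": 0.5, "angular": [0, 0, 0]}, {"slide": [-1, 0, 90], "fingers": 0.7, "angular": [0, 0, 0]}, {"slide": [-1, 0, 90], "fingers": 1, "angular": [0, 0, 0]}, {"slide": [-1, 0, 90], "fingers": 1, "angular": [0, 0, 0]}]' --squeeze 70

```text
clock: 14.77
tcp_pos: [0.6125, -0.2911, 0.0489]
orientation: [0.002, 0.198, 0.98, -0.0]
wrist_force: [0.6, 1.7, 3.6]
finger_gap: 0.0319
grip_force: 69.4
```

Call:
jog_arm --moves '[{"slide": [0, 0, 0], "fingers": 1, "angular": [0, 0, 0]}, {"slide": [0, 0, 0], "fingers": 1, "angular": [0, 0, 0]}, {"slide": [0, 0, 0], "fingers": 1, "angular": [0, 0, 0]}]'

```text
clock: 15.02
tcp_pos: [0.6125, -0.2911, 0.0488]
orientation: [0.002, 0.198, 0.98, -0.0]
wrist_force: [0.5, 1.8, 6.0]
finger_gap: 0.0318
grip_force: 69.8
```

```bash
python3 -c "
from m import *
go((.4515,.0155,.16))"
```

```text
t 15.02 tcp [ 0.6125 -0.2911  0.0488] rot [[-0.9212, 0.389], [0.389, 0.9212]] gap 0.0318 grip 69.80077028274536 F [0.4688 1.7965 6.0473]
  fix [-0.0122  0.1791  0.057 ]
  to (0.4515, 0.0155, 0.16) slide mm [ 267.2  219.8 -112. ]
```

Call:
jog_arm --moves '[{"slide": [0, 0, -25], "fingers": 1, "angular": [0, 0, 0]}, {"slide": [0, 0, -60], "fingers": 1, "angular": [0, 0, 0]}, {"slide": [0, 0, -90], "fingers": 1, "angular": [0, 0, 0]}, {"slide": [8, 7, -112], "fingers": 1, "angular": [0, 0, 0]}, {"slide": [28, 23, -112], "fingers": 1, "angular": [0, 0, 0]}, {"slide": [54, 44, -112], "fingers": 1, "angular": [0, 0, 0]}, {"slide": [80, 66, -112], "fingers": 1, "angular": [0, 0, 0]}, {"slide": [106, 87, -112], "fingers": 1, "angular": [0, 0, 0]}, {"slide": [132, 109, -112], "fingers": 1, "angular": [0, 0, 0]}, {"slide": [158, 130, -112], "fingers": 1, "angular": [0, 0, 0]}]'

```text
clock: 15.85
tcp_pos: [0.5148, -0.108, 0.1583]
orientation: [-0.001, 0.199, 0.98, 0.0]
wrist_force: [-0.3, 0.9, -3.4]
finger_gap: 0.0317
grip_force: 70.4
```

Call:
jog_arm --moves '[{"slide": [26, 21, 0], "fingers": 1, "angular": [0, 0, 0]}, {"slide": [52, 43, 0], "fingers": 1, "angular": [0, 0, 0]}, {"slide": [78, 64, 0], "fingers": 1, "angular": [0, 0, 0]}, {"slide": [97, 80, 0], "fingers": 1, "angular": [0, 0, 0]}, {"slide": [109, 90, 0], "fingers": 1, "angular": [0, 0, 0]}, {"slide": [109, 90, 0], "fingers": 1, "angular": [0, 0, 0]}, {"slide": [109, 90, 0], "fingers": 1, "angular": [0, 0, 0]}, {"slide": [109, 90, 0], "fingers": 1, "angular": [0, 0, 0]}]'

```text
clock: 16.52
tcp_pos: [0.4514, 0.0155, 0.159]
orientation: [0.0, 0.199, 0.98, -0.0]
wrist_force: [1.1, -1.2, -3.5]
finger_gap: 0.0317
grip_force: 70.4
```

```bash
python3 -c "
from m import *
go((.4515,.0155,.0638))"
```

```text
t 16.52 tcp [0.4514 0.0155 0.159 ] rot [[-0.9212, 0.3892], [0.3892, 0.9212]] gap 0.0317 grip 70.37009239196777 F [ 1.0627 -1.1689 -3.4913]
  fix [-0.0112  0.034   0.0472]
  to (0.4515, 0.0155, 0.0638) slide mm [-0.1  0.  95.2]
```

Call:
jog_arm --moves '[{"slide": [0, 0, 25], "fingers": 1, "angular": [0, 0, 0]}, {"slide": [0, 0, 50], "fingers": 1, "angular": [0, 0, 0]}, {"slide": [0, 0, 72], "fingers": 1, "angular": [0, 0, 0]}, {"slide": [0, 0, 86], "fingers": 1, "angular": [0, 0, 0]}, {"slide": [0, 0, 92], "fingers": 1, "angular": [0, 0, 0]}, {"slide": [0, 0, 94], "fingers": 1, "angular": [0, 0, 0]}, {"slide": [0, 0, 95], "fingers": 1, "angular": [0, 0, 0]}, {"slide": [0, 0, 96], "fingers": 1, "angular": [0, 0, 0]}, {"slide": [0, 0, 96], "fingers": 1, "angular": [0, 0, 0]}]'

```text
clock: 17.27
tcp_pos: [0.4522, 0.0155, 0.0639]
orientation: [0.001, 0.199, 0.98, 0.0]
wrist_force: [-0.7, 0.5, -2.3]
finger_gap: 0.0315
grip_force: 70.4
```

Call:
jog_arm --moves '[{"slide": [0, 0, 0.5], "fingers": 1, "angular": [0, 0, 0]}, {"slide": [0, 0, 1], "fingers": 1, "angular": [0, 0, 0]}, {"slide": [0, 0, 1], "fingers": 1, "angular": [0, 0, 0]}]'

```text
clock: 17.52
tcp_pos: [0.4523, 0.0157, 0.0638]
orientation: [0.002, 0.198, 0.98, -0.0]
wrist_force: [-3.6, 0.4, 7.9]
finger_gap: 0.0314
grip_force: 72.0
```

Call:
jog_arm --moves '[{"slide": [0, 0, 0], "fingers": 0.6, "angular": [0, 0, 0]}, {"slide": [0, 0, 0], "fingers": 0.4, "angular": [0, 0, 0]}, {"slide": [0, 0, 0], "fingers": 0, "angular": [0, 0, 0]}, {"slide": [0, 0, 0], "fingers": 0, "angular": [0, 0, 0]}, {"slide": [0, 0, 0], "fingers": 0, "angular": [0, 0, 0]}, {"slide": [0, 0, -25], "fingers": 0, "angular": [0, 0, 0]}, {"slide": [0, 0, -55], "fingers": 0, "angular": [0, 0, 0]}, {"slide": [0, 0, -90], "fingers": 0, "angular": [0, 0, 0]}, {"slide": [0, 0, -90], "fingers": 0, "angular": [0, 0, 0]}, {"slide": [0, 0, -90], "fingers": 0, "angular": [0, 0, 0]}]'

```text
clock: 18.35
tcp_pos: [0.4529, 0.0156, 0.154]
orientation: [0.003, 0.199, 0.98, 0.0]
wrist_force: [-0.0, 0.4, -0.5]
finger_gap: 0.0854
grip_force: 0.0
```

```bash
python3 - <<'E'
from m import *
p=shot('wrist')
for t,z in (('cone_c_mid',.048),('cone_d_mid',.036)):
  for r in tip_of(t,p)[:3]: print(t,round(r['p'],2),r['point'],atz(p,r['point'],z))
go((.6515,.046,.145))
E
```

```text
cone_c_mid 0.92 [319.7, 234.0] [0.4505 0.0184 0.048 ]
t 18.5 tcp [0.4502 0.016  0.1509] rot [[-0.9211, 0.3892], [0.3892, 0.9211]] gap 0.0851 grip 0.0 F [ 0.7168  0.1287 -0.0303]
  fix [-0.0206 -0.1012  0.0435]
  to (0.6515, 0.046, 0.145) slide mm [-173.7  106.     5.6]
```

Call:
jog_arm --moves '[{"slide": [-30, 18, 0], "fingers": 0, "angular": [0, 0, 0]}, {"slide": [-62, 38, 2], "fingers": 0, "angular": [0, 0, 0]}, {"slide": [-95, 58, 4], "fingers": 0, "angular": [0, 0, 0]}, {"slide": [-128, 78, 6], "fingers": 0, "angular": [0, 0, 0]}, {"slide": [-158, 96, 6], "fingers": 0, "angular": [0, 0, 0]}, {"slide": [-174, 106, 6], "fingers": 0, "angular": [0, 0, 0]}, {"slide": [-174, 106, 6], "fingers": 0, "angular": [0, 0, 0]}, {"slide": [-174, 106, 6], "fingers": 0, "angular": [0, 0, 0]}, {"slide": [-174, 106, 6], "fingers": 0, "angular": [0, 0, 0]}]'

```text
clock: 19.25
tcp_pos: [0.6509, 0.0458, 0.1441]
orientation: [-0.002, 0.199, 0.98, -0.0]
wrist_force: [-0.1, -0.5, 0.2]
finger_gap: 0.0851
grip_force: 0.0
```

```bash
python3 - <<'E'
from m import *
p=shot('wrist')
for r in tip_of('cone_d_mid',p)[:3]: print(round(r['p'],2),r['point'],atz(p,r['point'],.036))
go((.6515,.046,.052))
E
```

```text
0.94 [320.3, 244.5] [0.6551 0.046  0.036 ]
0.47 [115.3, 326.3] [ 0.6555 -0.141   0.036 ]
t 19.35 tcp [0.651  0.0457 0.1453] rot [[-0.9211, 0.3893], [0.3893, 0.9211]] gap 0.0851 grip 0.0 F [-0.4112 -0.5658 -0.5451]
  fix [-0.0392 -0.1135  0.0376]
  to (0.6515, 0.046, 0.052) slide mm [-0.5  0.5 93.3]
```

Call:
jog_arm --moves '[{"slide": [-1, 0, 30], "fingers": 0, "angular": [0, 0, 0]}, {"slide": [-1, 0, 60], "fingers": 0, "angular": [0, 0, 0]}, {"slide": [-1, 0, 82], "fingers": 0, "angular": [0, 0, 0]}, {"slide": [-1, 0, 93], "fingers": 0, "angular": [0, 0, 0]}, {"slide": [-1, 0, 93], "fingers": 0, "angular": [0, 0, 0]}, {"slide": [-1, 0, 93], "fingers": 0.3, "angular": [0, 0, 0]}, {"slide": [-1, 0, 93], "fingers": 0.5, "angular": [0, 0, 0]}, {"slide": [-1, 0, 93], "fingers": 0.7, "angular": [0, 0, 0]}, {"slide": [-1, 0, 93], "fingers": 1, "angular": [0, 0, 0]}, {"slide": [-1, 0, 93], "fingers": 1, "angular": [0, 0, 0]}]' --squeeze 80

```text
clock: 20.18
tcp_pos: [0.6548, 0.0457, 0.0549]
orientation: [0.002, 0.198, 0.98, 0.001]
wrist_force: [-0.5, 1.0, 2.6]
finger_gap: 0.0315
grip_force: 78.9
```

Call:
jog_arm --moves '[{"slide": [0, 0, 0], "fingers": 1, "angular": [0, 0, 0]}, {"slide": [0, 0, 0], "fingers": 1, "angular": [0, 0, 0]}, {"slide": [0, 0, 0], "fingers": 1, "angular": [0, 0, 0]}]'

```text
clock: 20.43
tcp_pos: [0.6548, 0.0457, 0.0549]
orientation: [0.002, 0.198, 0.98, 0.0]
wrist_force: [0.1, 0.5, 6.2]
finger_gap: 0.0313
grip_force: 79.4
```

```bash
python3 -c "
from m import *
go((.450,.117,.165))"
```

```text
t 20.43 tcp [0.6548 0.0457 0.0549] rot [[-0.9213, 0.3889], [0.3889, 0.9213]] gap 0.0313 grip 79.36992287635803 F [0.1194 0.5191 6.2395]
  fix [0.087  0.1772 0.065 ]
  to (0.45, 0.117, 0.165) slide mm [ 216.1  -13.8 -110.8]
```

Call:
jog_arm --moves '[{"slide": [0, 0, -25], "fingers": 1, "angular": [0, 0, 0]}, {"slide": [0, 0, -60], "fingers": 1, "angular": [0, 0, 0]}, {"slide": [0, 0, -90], "fingers": 1, "angular": [0, 0, 0]}, {"slide": [10, -1, -111], "fingers": 1, "angular": [0, 0, 0]}, {"slide": [40, -2, -111], "fingers": 1, "angular": [0, 0, 0]}, {"slide": [75, -5, -111], "fingers": 1, "angular": [0, 0, 0]}, {"slide": [110, -7, -111], "fingers": 1, "angular": [0, 0, 0]}, {"slide": [145, -9, -111], "fingers": 1, "angular": [0, 0, 0]}, {"slide": [180, -12, -111], "fingers": 1, "angular": [0, 0, 0]}, {"slide": [205, -13, -111], "fingers": 1, "angular": [0, 0, 0]}]'

```text
clock: 21.27
tcp_pos: [0.4552, 0.1137, 0.1629]
orientation: [-0.002, 0.198, 0.98, -0.0]
wrist_force: [-0.5, 0.2, -4.3]
finger_gap: 0.0317
grip_force: 80.7
```

Call:
jog_arm --moves '[{"slide": [11, -1, 0], "fingers": 1, "angular": [0, 0, 0]}, {"slide": [11, -1, 0], "fingers": 1, "angular": [0, 0, 0]}, {"slide": [11, -1, 0], "fingers": 1, "angular": [0, 0, 0]}, {"slide": [11, -1, 0], "fingers": 1, "angular": [0, 0, 0]}]'

```text
clock: 21.6
tcp_pos: [0.4504, 0.1163, 0.1641]
orientation: [0.001, 0.199, 0.98, 0.0]
wrist_force: [0.3, 0.0, -5.0]
finger_gap: 0.0313
grip_force: 80.7
```

```bash
python3 -c "
from m import *
go((.450,.117,.070))"
```

```text
t 21.6 tcp [0.4504 0.1163 0.1641] rot [[-0.921, 0.3895], [0.3895, 0.921]] gap 0.0313 grip 80.70550203323364 F [ 0.2716  0.0423 -4.9611]
  fix [0.0306 0.0872 0.0279]
  to (0.45, 0.117, 0.07) slide mm [ 0.8  0.4 94.1]
```

Call:
jog_arm --moves '[{"slide": [1, 0, 25], "fingers": 1, "angular": [0, 0, 0]}, {"slide": [1, 0, 50], "fingers": 1, "angular": [0, 0, 0]}, {"slide": [1, 0, 72], "fingers": 1, "angular": [0, 0, 0]}, {"slide": [1, 0, 85], "fingers": 1, "angular": [0, 0, 0]}, {"slide": [1, 0, 91], "fingers": 1, "angular": [0, 0, 0]}, {"slide": [1, 0, 93], "fingers": 1, "angular": [0, 0, 0]}, {"slide": [1, 0, 94], "fingers": 1, "angular": [0, 0, 0]}, {"slide": [1, 0, 95], "fingers": 1, "angular": [0, 0, 0]}, {"slide": [1, 0, 95], "fingers": 1, "angular": [0, 0, 0]}]'

```text
clock: 22.35
tcp_pos: [0.4495, 0.1169, 0.0699]
orientation: [0.001, 0.199, 0.98, 0.0]
wrist_force: [0.5, -0.2, -3.8]
finger_gap: 0.031
grip_force: 80.8
```

Call:
jog_arm --moves '[{"slide": [0, 0, 0.5], "fingers": 1, "angular": [0, 0, 0]}, {"slide": [0, 0, 1], "fingers": 1, "angular": [0, 0, 0]}, {"slide": [0, 0, 1], "fingers": 1, "angular": [0, 0, 0]}]'

```text
clock: 22.6
tcp_pos: [0.4495, 0.117, 0.0698]
orientation: [0.002, 0.199, 0.98, 0.0]
wrist_force: [-3.1, -0.4, 7.8]
finger_gap: 0.0314
grip_force: 82.2
```

Call:
jog_arm --moves '[{"slide": [0, 0, 0], "fingers": 0.6, "angular": [0, 0, 0]}, {"slide": [0, 0, 0], "fingers": 0.4, "angular": [0, 0, 0]}, {"slide": [0, 0, 0], "fingers": 0, "angular": [0, 0, 0]}, {"slide": [0, 0, 0], "fingers": 0, "angular": [0, 0, 0]}, {"slide": [0, 0, 0], "fingers": 0, "angular": [0, 0, 0]}, {"slide": [0, 0, -25], "fingers": 0, "angular": [0, 0, 0]}, {"slide": [0, 0, -55], "fingers": 0, "angular": [0, 0, 0]}, {"slide": [0, 0, -90], "fingers": 0, "angular": [0, 0, 0]}, {"slide": [0, 30, -120], "fingers": 0, "angular": [0, 0, 0]}, {"slide": [0, 70, -140], "fingers": 0, "angular": [0, 0, 0]}]'

```text
clock: 23.43
tcp_pos: [0.4749, 0.1777, 0.2098]
orientation: [0.002, 0.2, 0.98, 0.0]
wrist_force: [2.7, -0.2, -0.0]
finger_gap: 0.0855
grip_force: 0.0
```

Call:
jog_arm --moves '[{"slide": [-30, 30, 0], "fingers": 0, "angular": [0, 0, 0]}, {"slide": [-50, 70, 0], "fingers": 0, "angular": [0, 0, 0]}, {"slide": [-50, 105, 0], "fingers": 0, "angular": [0, 0, 0]}, {"slide": [-50, 140, 0], "fingers": 0, "angular": [0, 0, 0]}, {"slide": [-50, 170, 0], "fingers": 0, "angular": [0, 0, 0]}, {"slide": [-50, 200, 0], "fingers": 0, "angular": [0, 0, 0]}, {"slide": [-50, 200, 0], "fingers": 0, "angular": [0, 0, 0]}, {"slide": [-50, 200, 0], "fingers": 0, "angular": [0, 0, 0]}, {"slide": [-50, 200, 0], "fingers": 0, "angular": [0, 0, 0]}]'

```text
clock: 24.18
tcp_pos: [0.5975, 0.3428, 0.2055]
orientation: [-0.001, 0.198, 0.98, -0.001]
wrist_force: [0.1, -0.8, 0.1]
finger_gap: 0.0856
grip_force: 0.0
```

```bash
python3 - <<'E'
from m import *
H=dict(cone_a_mid=.042,cone_b_mid=.045,cone_c_mid=.048,cone_d_mid=.051,tin_mid=.0275,ring_mid=.007)
for n in('top','scene'):
    p=shot(n); save(p,n+'9')
    for t in H:
        for r in tip_of(t,p)[:5]:
            if r['p']>.3: print(n,t,round(r['p'],2),np.round(r['point'],1),atz(p,r['point'],H[t]))
    print(n,'red',atz(p,blob(p,(454,304) if n=='top' else (258,201),'red')[0],.015))
E
```

```text
top cone_a_mid 0.84 [457.8 307.9] [ 0.4467 -0.1898  0.042 ]
top cone_b_mid 0.97 [199.  261.3] [0.531 0.264 0.045]
top cone_b_mid 0.88 [128.3 198. ] [0.6444 0.3919 0.045 ]
top cone_b_mid 0.75 [180.  149.1] [0.7329 0.302  0.045 ]
top cone_b_mid 0.73 [402.2 311.5] [ 0.4413 -0.0917  0.045 ]
top cone_c_mid 0.92 [339.  308.1] [0.4481 0.0186 0.048 ]
top cone_c_mid 0.36 [403.1 311.1] [ 0.4422 -0.0927  0.048 ]
top cone_d_mid 0.76 [281.2 309.9] [0.4459 0.1187 0.051 ]
top ring_mid 0.73 [397.9 304.4] [ 0.4514 -0.0905  0.007 ]
top ring_mid 0.64 [438.7 190.1] [ 0.6626 -0.1715  0.007 ]
top red [ 0.4544 -0.1884  0.015 ]
scene cone_a_mid 0.75 [257.6 188.2] [ 0.4502 -0.1868  0.042 ]
scene cone_a_mid 0.66 [344.7 227.8] [0.4872 0.0375 0.042 ]
scene cone_a_mid 0.63 [391.  245.6] [0.4952 0.1337 0.042 ]
scene cone_b_mid 0.92 [299.5 198.4] [ 0.4457 -0.0871  0.045 ]
scene cone_b_mid 0.71 [521.9 368.5] [0.6594 0.3962 0.045 ]
scene cone_b_mid 0.68 [439.3 388.1] [0.743  0.3139 0.045 ]
scene cone_b_mid 0.67 [460.5 289.5] [0.5495 0.2761 0.045 ]
scene cone_b_mid 0.37 [259.  189.3] [ 0.4563 -0.1784  0.045 ]
scene cone_c_mid 0.62 [341.3 216.3] [0.465  0.0181 0.048 ]
scene cone_d_mid 0.87 [394.  221.6] [0.4373 0.1126 0.051 ]
scene tin_mid 0.65 [374.1 308.1] [0.6362 0.1708 0.0275]
scene tin_mid 0.62 [258.  200.2] [ 0.4693 -0.1734  0.0275]
scene tin_mid 0.38 [346.4 227.2] [0.4657 0.0296 0.0275]
scene ring_mid 0.72 [196.4 260.6] [ 0.6645 -0.1702  0.007 ]
scene red [ 0.4618 -0.1827  0.015 ]
```

View pics/top9.png

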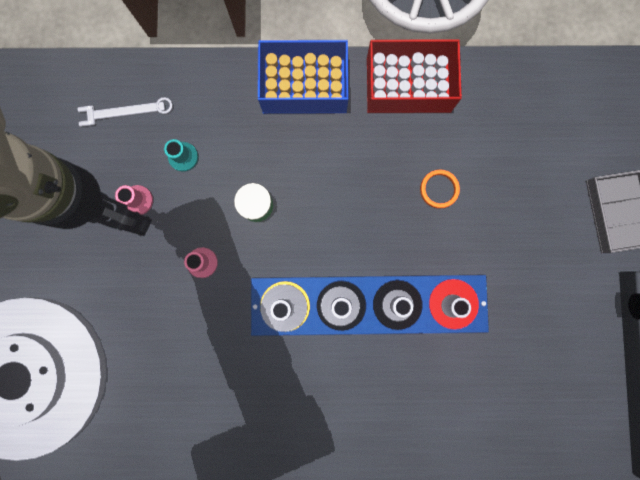

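View pics/scene9.png

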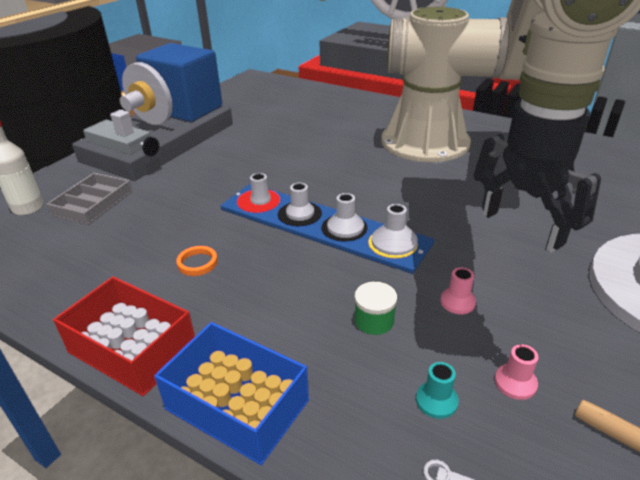

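Both views show all four cones upright and centred on their pads: a on red (460,307), b (402,307), c (341,308), d on yellow (281,310). The tin (253,201) and ring (440,188) have not moved, and the gripper is clear of everything. I hand in.

```bash
python3 -c "
from workcell import *
print(hand_in())"
```

```text
the job is handed in; nothing more can be done
None
```

I placed the four cones upright on their pads, smallest on red through to biggest on yellow, left the tin and ring where they were, and handed the job in after about 24 s; no verdict came back.

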